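# Put the patina bench away: cups nested and lidded, bottles on the roller

## Robot

A 6-joint arm with a two-finger parallel gripper is mounted at the origin on the work surface. World frame = base frame: x ahead of the robot, y to its left, z up, the work surface at z = 0. Lengths are in mm, angles in rad, forces in N, time in s.
With the tool pointing down it reaches from about 275 to 750 mm from the base axis. Payload 10.2 kg.
Tool frame: the origin (TCP) lies on the centre line of the jaws, within the pads' length; the fingertips stand 17 mm ahead of it and the grasp point (between the pads) lies 2 mm behind it (ctrl.tip_extent is the distance from the TCP to the fingertips, in mm); z points along the fingers, y is the line along which they close (so a half turn about z gives the same grasp; the last joint's range is limited). The gripper opens to 85 mm and grips with 20 to 120 N. Pads are 22 mm wide; open, the fingers measure 114 mm over their backs; the gripper's body (76 mm by 85 mm) begins 54 mm behind the grasp point. The pads swing forward as they close: fully open they stand 13 mm farther back than shut.
Start: joints at [-1.44, 0.313, 1.498, -0, 1.331, -0.223], TCP at [181.882, -492.494, 248.294] pointing down, gripper open.
Joint ranges: [-2.94, 2.94], [-0.97, 2.17], [0.19, 2.56], [-1.23, 4.37], [0.02, 3.11], [-2.88, 2.88]. Speed limits (rad/s): [2.39, 2.39, 3.01, 3.14, 3.14, 3.14].

## Interface

Orientations are given as a unit quaternion [w, x, y, z].
In Python, from rig import sensors, capture, ctrl, cut_out, place_of gives the robot as it stands.
- The arm moves only by the shell command python3 -m jog 'ROWS' [FORCE]. ROWS is JSON, a list of rows, each a list of 3 entries, a list of its own where there are three numbers: the shift along the world's x, y, z in mm, then the turn, a rotation vector about the world's x, y, z in degrees, then the closure, from 0 (fully open) to 1 (shut). A call has exactly 8 rows; each row is the pose to reach, as a shift and turn from the pose commanded when the call began; what a row does not reach only later rows make up. A row lasts 1/12 s, in which the tool goes at most 41.7 mm and 7.16 degrees, less where a joint would pass 70% of its speed; a pose out of reach is approached as far as the arm can. A call with a gripper value outside its range is refused whole. The fingers move at their own pace and stop on an object; FORCE is the grip in N (left out, the last holds). Time passes only in rows, so rows that repeat a pose let the fingers close, or fill a call up. It gives the time, the measured TCP pose, the force and the opening at its end, in the units of the state.
- sensors.sense(): the state, without advancing time (a new reading comes with each control period).
- capture(name): name is "scene" or "top" or "wrist"; returns a dict with "color" (384x512x3 uint8, blue, green, red), "z_map" (384x512 float32, mm along the optical axis (not along the pixel's ray), 0 where there is no reading), "camera_matrix" (3x3 intrinsics, pixels), "k1" (the pictures are not rectified: a ray, as slopes to the right and down, at radius r is drawn at 1 + k1 r^2 times it, then the intrinsics apply), "R" (3x3) and "t" (3): a world point X has camera coordinates R X + t. Camera axes: x right, y down, z forward; pixel columns grow to the right and rows downward; lengths in mm; the calibration is good to about 2 mm. A picture is of the moment at which its call begins.
- ctrl.finish_job(): hands the job in, once; it reports no verdict.
Trained networks look in a picture, given as the dict that the camera call returned (one of the last four; its "shot" number tells which), for a name from the list of things; names that differ only in an ending like _2 or _b are one class to them, and where a whole thing is asked for, a point or a joint stands for the part that bears it (a point fixed in the world has none). Each returns a list of dicts, best first, with "p" (0 to 1); they miss things now and then, are a little off and sometimes report something else, mostly with a low value. They report only what shows in the picture. A call takes as long as a camera call. They do not tell look-alikes from the thing itself.
- cut_out(picture, query): "region" (384x512 bool, what is visible of it) and "box" ([left, top, right, bottom] in pixels, round what is visible of it).
- place_of(picture, query): "centre" ([row, column] in pixels: a listed point, or the origin of a listed thing).
The state is a dict: "time_s": time; "joints": joint angles; "dq": joint speeds; "tau": joint torques, N m; "eef_pos": TCP position; "ee_rot": TCP orientation; "force": force on the tool from outside, world axes, zero at the start; "wrist_torque": the same for the moment, N m; "grip_width": opening from 0.0 (shut) to 1.0 (fully open).
Only numpy, scipy, OpenCV 4.12 (cv2) and the standard library are available. Lean on these libraries where they do the work, as an engineer would, in place of code of your own. Each camera call takes 0.05 s, during which the arm holds its last target. There are 200 camera calls.

## Task

Spraying is over: nest all the loose mixing cups, right way up, into a single stack standing in the steel drip tray and close the top cup with the grey lid. Lay both pigment bottles down on their sides along the two rollers of the bottle roller, end to end and wholly over the rollers, so that they can be kept turning overnight. Leave the other things on the bench where they are.

Things in the scene. Friction and masses are not known exactly. Their poses are not given: they have to be found in the camera images.
- cup1: white plastic mixing cup, 80 tall, open top, 80 g; all alike, 3 to 5 present. Outside tapers from 39 diameter at the foot to 61 at height 66; then a straight rim band, 67 outside and 63 inside, heights 66 to 80; walls 2. Inside floor flat, 43 across, 25 above the underside: a nested cup stands on it, 25 higher, 2 of play. Origin: centre of the underside; z up
- cup2: as cup1, or absent
- cup3: as cup1, or absent
- cup4: as cup1, or absent
- cup5: as cup1, or absent
- lid: grey plastic lid for a cup, lying on the bench right way up: a plug 58 diameter and 5 thick underneath (goes inside the rim with 2.5 of play), above it a disc 68 diameter and 4 thick (rests on the rim), in the middle on top an upright knob 16 diameter and 24 tall; 33 tall overall, 30 g. Origin: centre of the plug's underside, z up; on a cup it comes to 75 above that cup's origin
- bottle1: black pigment bottle standing upright: body 50 diameter from the foot to height 80, shoulder narrowing to the white screw cap, 30 diameter, from height 90 to the top at 112; about 180 g. Origin: centre of the foot; z along the bottle towards the cap
- bottle2: as bottle1
- bottle1_mid (a point): point on the axis of bottle1, 56 above its foot (middle of its length)
- bottle2_mid (a point): the same point of bottle2
- tray_floor (a point): centre of the inner floor (4 above the bench) of the fixed square steel drip tray, 130 x 130 outside, 12 tall, 4 walls; starts empty
- roller: bench bottle roller, fixed, switched off (rollers do not turn). Two black rubber rollers, 24 diameter, 300 long, along its y axis; axes 40 apart and 55 above the bench; frame 150 wide (x); end plates 12 thick, 72 high; motor box 85 long, 86 high (knob to 98) beyond the -y end plate. A bottle laid in the groove rests with its axis 86 up; both fit end to end. Origin: under the rollers' middle, z up
- roller_bed (a point): middle of the roller bed: over the middle of the rollers' length, midway between them, at the height (86) where the axis of a bottle lying in the groove between them comes to be; x across the rollers, y along them, away from the motor box
- tin: bystander: small round metal tin, 46 diameter, 18 tall, standing among the cups and bottles; origin under its centre
- brush: bystander: flat brush 190 long lying on the bench at the back left; origin under it
- jar: bystander: amber jar, 66 diameter, 60 tall, at the right edge; origin under its centre
There are look-alikes about, which are no part of the job. Leave any pink look-alike of the bottle2 alone.

How it is judged (in metres and radians):
At the end, for the whole second after the job is handed in: All present cups upright (4 deg), nested on one axis (12 mm between any two) in the tray; the lid level on the top cup, on the same axis (12 mm); both bottles in the groove, along the rollers (6 deg), axis within 8 mm across and 7 mm in height, wholly over them; all at rest (angle between each of cup1, cup2, cup3, cup4, cup5's own z axis and vertical below 0.08 rad and horizontal distance between each of cup1, cup2, cup3, cup4, cup5 and tray_floor below 0.065 m and z of lid in the frame of cup1 above 0.07 m and horizontal distance between lid and cup1 below 0.012 m and linear speed of each of cup1, cup2, cup3, cup4, cup5, lid, bottle1, bottle2 below 0.02 m/s and horizontal distance between each of cup1, lid and cup2 below 0.012 m and horizontal distance between each of cup1, cup2, lid and cup3 below 0.012 m and horizontal distance between each of cup1, cup2, cup3, lid and cup4 below 0.012 m and horizontal distance between each of cup1, cup2, cup3, cup4, lid and cup5 below 0.012 m and z of lid in the frame of cup2 above 0.07 m and z of lid in the frame of cup3 above 0.07 m and z of lid in the frame of cup4 above 0.07 m and z of lid in the frame of cup5 above 0.07 m and angle between lid's own z axis and vertical below 0.06 rad and angle between the z axis of each of bottle1, bottle2 and the y axis of roller, either way round below 0.1 rad and x of bottle1_mid in the frame of roller_bed between -0.008 and 0.008 m and y of bottle1_mid in the frame of roller_bed between -0.096 and 0.096 m and z of bottle1_mid in the frame of roller_bed between -0.007 and 0.007 m and x of bottle2_mid in the frame of roller_bed between -0.008 and 0.008 m and y of bottle2_mid in the frame of roller_bed between -0.096 and 0.096 m and z of bottle2_mid in the frame of roller_bed between -0.007 and 0.007 m); the robot touches nothing.
It fails at once if a bystander (tin, brush or jar) is pushed more than 40 mm from its place (distance of any of tin, brush, jar from where it was at the start of the episode above 0.04 m).
Of cup1, cup2, cup3, cup4, cup5 only 3 to 5 are there at a start; the rules pass over those that are not, and their reading is None.
At some moment in a run one of lid may be knocked a few centimetres aside while the robot is not near it.
It also fails if it takes over 210 s, if anything falls off the work surface, if the arm or the gripper's body presses on something with over 40 N, if the wrist force passes 120 N, or if a joint passes its speed limit or range.

## Working session

There is one attempt and no reset: what is moved stays moved. The work goes in short steps, Python scripts to look and compute and a shell command to move; the robot and the scene stay as the last step left them, time stands still between calls to the robot, and variables do not carry over. Pictures are saved under pics/ and viewed, on a budget of 14 in all, crops included, one or two more only if the job needs it, and the job is handed in when it is done.

```bash
ls; mkdir -p pics; cat > h.py <<'E'
import numpy as np, cv2
from rig import sensors, capture, ctrl, cut_out, place_of
def ray(p,u,v):
    K=p["camera_matrix"]; d=np.array([(u-K[0,2])/K[0,0],(v-K[1,2])/K[1,1]]); s=d.copy()
    for _ in range(20): s=d/(1+p["k1"]*(s@s))
    return np.array([s[0],s[1],1.])
def at_z(p,u,v,z):
    R=np.array(p["R"]);t=np.array(p["t"]); o=-R.T@t; r=R.T@ray(p,u,v)
    return o+r*(z-o[2])/r[2]
def cloud(p):
    K=np.array(p["camera_matrix"]);Z=p["z_map"];h,w=Z.shape
    v,u=np.mgrid[:h,:w]; d=np.stack([(u-K[0,2])/K[0,0],(v-K[1,2])/K[1,1]],-1); s=d.copy()
    for _ in range(20): s=d/(1+p["k1"]*(s**2).sum(-1,keepdims=True))
    X=np.concatenate([s*Z[...,None],Z[...,None]],-1)
    W=(X-np.array(p["t"]))@np.array(p["R"]); W[Z<=0]=np.nan
    return W
def save(p,n,box=None):
    c=p["color"]
    if box: l,t,r,b=box; c=cv2.resize(c[t:b,l:r],None,fx=2,fy=2)
    cv2.imwrite("pics/"+n+".png",c)
E
python3 - <<'E'
from h import *
a=capture("top");b=capture("scene")
im=np.hstack([a["color"],b["color"]]); cv2.imwrite("pics/a.png",cv2.resize(a["color"],(800,600)));cv2.imwrite("pics/b.png",b["color"])
for nm,p in(("top",a),("scene",b)):
    W=cloud(p); print(nm,p["R"],p["t"])
    for q in ["cup1","lid","bottle1","tray_floor","roller","roller_bed","tin","jar","brush"]:
        for d in place_of(p,q)[:7]:
            if d["p"]<.2: continue
            r,c=d["centre"]; print(q,round(d["p"],2),[round(r),round(c)],at_z(p,c,r,86 if q=="roller_bed" else 4 if q=="tray_floor" else 0).round(),W[min(383,int(r)),min(511,int(c))].round())
        if "_" in q: continue
        for d in cut_out(p,q)[:7]:
            if d["p"]<.2: continue
            m=d["region"]; w=W[m]; print("   ",q,round(d["p"],2),np.round(d["box"]),"med",np.nanmedian(w,0).round(),"min",np.nanpercentile(w,2,axis=0).round(),"max",np.nanpercentile(w,98,axis=0).round())
print(sensors.sense())
E
```

```text
pics
top [[-0.01819955 -0.99979129  0.00928183]
 [-0.99816917  0.0176329  -0.05785662]
 [ 0.05768088 -0.0103178  -0.99828175]] [ -10.72872845  562.77943296 1278.71247398]
cup1 0.9 [217, 280] [ 488. -111.    0.] [ 488. -108.   23.]
cup1 0.66 [225, 344] [ 458. -325.    0.] [ 461. -317.   25.]
cup1 0.57 [234, 194] [437. 178.   0.] [441. 176.  27.]
    cup1 0.94 [272. 205. 295. 226.] med [ 492. -115.   40.] min [ 460. -143.   21.] max [521. -82.  82.]
    cup1 0.9 [340. 216. 362. 238.] med [ 445. -339.   41.] min [ 417. -360.   22.] max [ 474. -299.   81.]
    cup1 0.81 [181. 227. 204. 250.] med [428. 179.  33.] min [399. 144.  -0.] max [459. 216.  82.]
    cup1 0.76 [307. 222. 330. 246.] med [ 430. -226.   41.] min [ 401. -252.   18.] max [ 461. -188.   82.]
    cup1 0.3 [227. 139. 360. 189.] med [ 650. -144.   51.] min [ 580. -338.   25.] max [728.  52.  90.]
lid 0.76 [195, 190] [568. 190.   0.] [568. 186.  33.]
    lid 0.65 [179. 184. 200. 208.] med [562. 190.  10.] min [533. 163.   3.] max [593. 219.  34.]
    lid 0.5 [340. 217. 362. 238.] med [ 445. -338.   45.] min [ 415. -360.   2
[... 5039 characters left out ...]
1.] max [802. 353.  20.]
{'time_s': 1.7, 'joints': array([-1.44038066e+00,  3.12896034e-01,  1.49769200e+00, -2.32815548e-05,
        1.33102252e+00, -2.23420141e-01]), 'dq': array([ 0.00146013, -0.0006899 ,  0.00138735,  0.00129743, -0.00015352,
        0.0023845 ]), 'tau': array([ 8.93809320e-04, -4.12162435e+01, -2.59901905e+01, -1.29419600e-04,
        4.17827805e-04,  1.90637684e-05]), 'eef_pos': array([ 181.88551479, -492.48860967,  248.29922161]), 'ee_rot': array([-9.46405117e-06,  9.84390318e-01,  1.75999150e-01, -1.08795502e-05]), 'force': array([-0.09869991,  0.13699493, -0.6870396 ]), 'wrist_torque': array([ 0.04949582,  0.03670043, -0.05866306]), 'grip_width': 1.0001516228129053}
```

View pics/a.png

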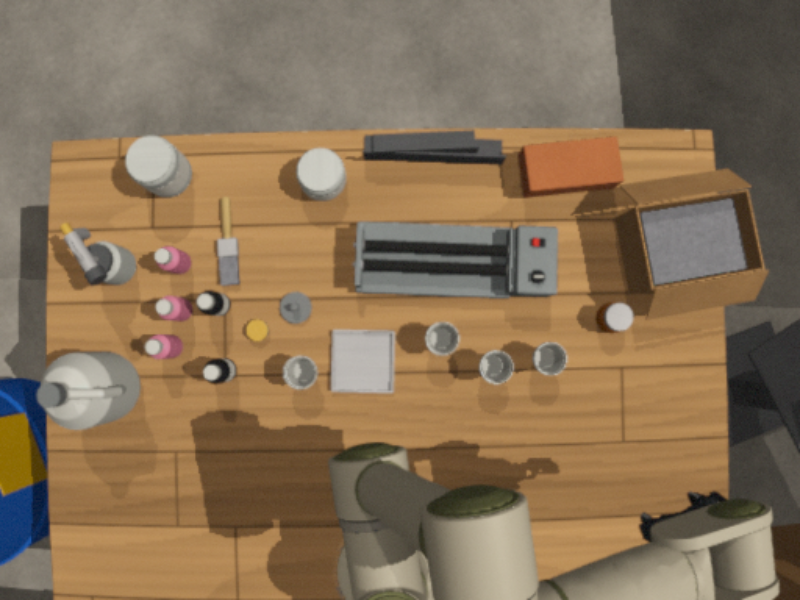

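View pics/b.png

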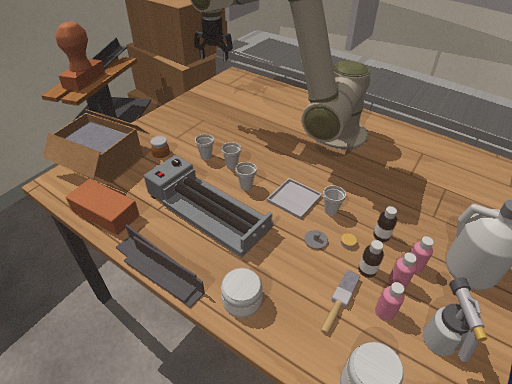

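The top view shows four cups at (442,338), (497,367), (550,358) and (300,372) in the 800x600 picture. The tray is at (363,362), the lid at (295,307), the tin at (257,330), and the black bottles at (213,302) and (219,371). The three pink bottles are decoys. The roller's motor box is on the right, at -y. Next I'll get precise positions.

```bash
cat > m.py <<'E'
from h import *
from scipy.optimize import least_squares
def circ(P,r=None):
    c0=np.median(P,0)
    f=lambda q: np.hypot(P[:,0]-q[0],P[:,1]-q[1])-q[2]
    s=least_squares(f,[*c0,r or 20],loss="soft_l1",f_scale=1.5); return s.x.round(1)
def near(W,x,y,R,z0,z1):
    m=(np.hypot(W[...,0]-x,W[...,1]-y)<R)&(W[...,2]>z0)&(W[...,2]<z1); return W[m]
def look(cams=("top","scene")):
    for n in cams:
        p=capture(n);W=cloud(p);print(n)
        for x,y in [(492,-113),(445,-330),(430,-220),(428,179)]:
            Q=near(W,x,y,48,70,90); print(" cup",len(Q),len(Q)>8 and (circ(Q[:,:2],32),((np.nanmin(Q,0)+np.nanmax(Q,0))/2).round(1)))
        for x,y in [(436,344),(575,352)]:
            Q=near(W,x,y,30,104,125); print(" cap",len(Q),len(Q) and ((Q.min(0)+Q.max(0))/2).round(1),Q.mean(0).round(1))
        Q=near(W,566,190,50,5,14);print(" lid disc",len(Q),((Q.min(0)+Q.max(0))/2).round(1),Q.mean(0).round(1))
        Q=near(W,566,190,50,25,40);print(" knob",len(Q),Q.mean(0).round(1))
        Q=near(W,520,272,35,13,28);print(" tin",len(Q),((Q.min(0)+Q.max(0))/2).round(1),Q.mean(0).round(1))
        m=(W[...,0]>575)&(W[...,0]<740)&(W[...,1]>-260)&(W[...,1]<70)&(W[...,2]>15)
        Q=W[m]
        T=Q[Q[:,2]>63.5]; print(" roller tops",len(T))
        for s in range(-240,61,20):
            S=Q[(Q[:,1]>s)&(Q[:,1]<s+20)]
            if len(S)<5: continue
            t=S[S[:,2]>62]; print("  ",s,"x",np.percentile(S[:,0],[2,98]).round(),"zmax",S[:,2].max().round(),"tops",np.sort(t[:,0]).round()[::max(1,len(t)//8)])
E
python3 -c "
from m import *
look(); print(ctrl.tip_extent)"
```

```text
top
 cup 62 (array([ 491.4, -111.2,   32.2]), array([ 491.3, -111.5,   78. ]))
 cup 77 (array([ 445.9, -328.7,   31.7]), array([ 446. , -329.3,   77.1]))
 cup 79 (array([ 431.8, -218.6,   32.6]), array([ 431.6, -219.1,   78.4]))
 cup 67 (array([428.3, 171.5,  32.1]), array([429.2, 171.8,  77.1]))
 cap 81 [430.2 343.  111. ] [431.1 341.9 111.9]
 cap 81 [571.1 354.6 110.9] [572.2 353.9 111.7]
 lid disc 285 [566.1 187.    9.5] [563.7 189.4   9.2]
 knob 20 [562.4 188.9  32.7]
 tin 149 [516.1 269.9  18.7] [515.5 270.7  18.8]
 roller tops 1163
   -240 x [579. 719.] zmax 71.0 tops [619. 626. 629. 635. 638. 661. 665. 670. 674.]
   -220 x [579. 722.] zmax 72.0 tops [623. 626. 632. 635. 639. 664. 667. 671. 675.]
   -200 x [579. 722.] zmax 73.0 tops [623. 626. 632. 635. 642. 665. 670. 674. 681.]
   -180 x [581. 722.] zmax 71.0 tops [624. 630. 633. 639. 643. 668. 671. 674. 678.]
   -160 x [582. 723.] zmax 72.0 tops [624. 630. 636. 640. 666. 671. 675. 681.]
   -140 x [584. 725.] zmax 72.0 tops [624. 630. 634. 637. 640. 669. 672. 675. 681.]
   -120 x [583. 728.] zmax 71.0 tops [627. 631. 636. 640.
[... 1926 characters left out ...]
zmax 69.0 tops [631. 637. 641. 644. 649. 675. 680. 684.]
   -80 x [589. 735.] zmax 70.0 tops [631. 638. 641. 647. 674. 679. 682. 685. 689.]
   -60 x [591. 735.] zmax 69.0 tops [632. 639. 643. 647. 672. 678. 682. 686. 689.]
   -40 x [590. 737.] zmax 69.0 tops [635. 642. 646. 650. 675. 681. 686. 688.]
   -20 x [593. 737.] zmax 69.0 tops [634. 641. 646. 650. 678. 682. 686. 689. 693.]
   0 x [594. 739.] zmax 70.0 tops [636. 643. 646. 650. 676. 682. 686. 690.]
   20 x [598. 740.] zmax 69.0 tops [638. 643. 645. 650. 653. 680. 685. 689. 691.]
   40 x [611. 737.] zmax 74.0 tops [601. 626. 644. 658. 674. 690. 704. 719.]
   60 x [596. 690.] zmax 72.0 tops [603. 604. 608. 612. 614. 618. 627. 633.]
17.0
```

```bash
python3 -m jog '[[[33,20,-6],[0,0,0],0],[[66,41,-12],[0,0,0],0],[[99,61,-25],[0,0,0],0],[[132,82,-40],[0,0,0],0],[[165,102,-55],[0,0,0],0],[[200,123,-70],[0,0,0],0],[[233,143,-85],[0,0,0],0],[[264,163,-98],[0,0,0],0]]' 25
python3 -m jog '[[[0,0,0],[0,0,0],0],[[0,0,0],[0,0,0],0],[[0,0,0],[0,0,0],0],[[0,0,0],[0,0,0],0],[[0,0,0],[0,0,0],0],[[0,0,0],[0,0,0],0],[[0,0,0],[0,0,0],0],[[0,0,0],[0,0,0],0]]'
python3 - <<'E'
from m import *
p=capture("wrist"); W=cloud(p); save(p,"w1"); 
Q=near(W,447,-330,50,70,90); print(len(Q), circ(Q[:,:2],32),Q.mean(0),sensors.sense()["joints"].round(3))
E
```

```text
time_s: 2.47
eef_pos: [447.4, -328.1, 149.5]
ee_rot: [0.0, 0.984, 0.176, 0.0]
force: [-0.1, -0.6, 0.2]
grip_width: 1.002
time_s: 3.13
eef_pos: [445.6, -329.8, 150.5]
ee_rot: [0.0, 0.984, 0.176, 0.0]
force: [0.6, -0.4, -0.1]
grip_width: 0.998
1716 [ 443.9 -328.7   32.2] [ 439.55014791 -330.27432635   76.89280826] [-0.848  0.47   1.539 -0.     1.132  0.369]
```

View pics/w1.png

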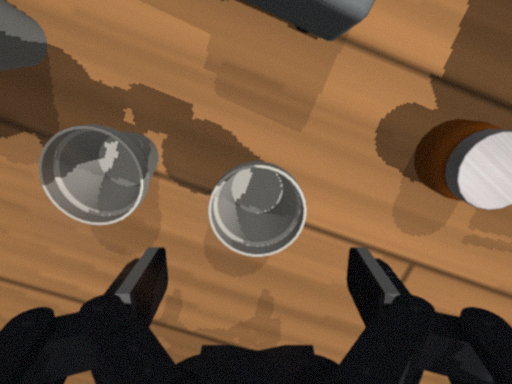

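The wrist view shows the cup centred between the open fingers, with its rim at (258,208). I'll descend and grip it.

```bash
python3 -m jog '[[[0,0,-20],[0,0,0],0],[[0,0,-40],[0,0,0],0],[[0,0,-60],[0,0,0],0],[[0,0,-72],[0,0,0],0],[[0,0,-79],[0,0,0],0],[[0,0,-79],[0,0,0],0],[[0,0,-79],[0,0,0],0.3],[[0,0,-79],[0,0,0],0.6]]' 25
python3 -m jog '[[[0,0,0],[0,0,0],1],[[0,0,0],[0,0,0],1],[[0,0,0],[0,0,0],1],[[0,0,0],[0,0,0],1],[[0,0,0],[0,0,0],1],[[0,0,0],[0,0,0],1],[[0,0,0],[0,0,0],1],[[0,0,0],[0,0,0],1]]'
python3 -m jog '[[[0,0,10],[0,0,0],1],[[0,0,25],[0,0,0],1],[[0,0,45],[0,0,0],1],[[0,0,70],[0,0,0],1],[[0,0,95],[0,0,0],1],[[0,0,115],[0,0,0],1],[[0,0,125],[0,0,0],1],[[0,0,125],[0,0,0],1]]'
python3 - <<'E'
from h import *
p=capture("wrist"); save(p,"w2")
p=capture("top"); cv2.imwrite("pics/x.png",p["color"])
W=cloud(capture("scene"));m=(np.hypot(W[...,0]-446,W[...,1]+329)<45)&(W[...,2]>60)&(W[...,2]<250)
print(np.percentile(W[m],[1,50],axis=0).round())
E
```

```text
time_s: 3.85
eef_pos: [446.3, -329.9, 72.5]
ee_rot: [0.001, 0.984, 0.176, 0.001]
force: [-0.8, 3.0, 10.9]
grip_width: 0.767
time_s: 4.52
eef_pos: [446.3, -329.9, 72.5]
ee_rot: [0.001, 0.984, 0.176, 0.001]
force: [-0.7, 0.5, 7.3]
grip_width: 0.767
time_s: 5.18
eef_pos: [446.4, -330.0, 198.8]
ee_rot: [0.002, 0.984, 0.176, 0.001]
force: [0.4, 0.5, -0.5]
grip_width: 0.768
[[ 415. -366.  126.]
 [ 453. -323.  189.]]
```

View pics/w2.png

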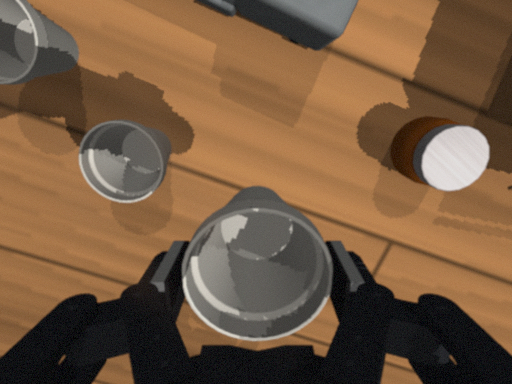

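```bash
python3 -m jog '[[[0,25,0],[0,0,0],1],[[0,60,0],[0,0,0],1],[[0,98,0],[0,0,0],1],[[0,136,0],[0,0,0],1],[[-2,174,0],[0,0,0],1],[[-3,212,0],[0,0,0],1],[[-4,250,0],[0,0,0],1],[[-5,288,0],[0,0,0],1]]'
python3 -m jog '[[[0,30,0],[0,0,0],1],[[0,60,-5],[0,0,0],1],[[0,80,-20],[0,0,0],1],[[-1,90,-45],[0,0,0],1],[[-1,90,-75],[0,0,0],1],[[-1,90,-98],[0,0,0],1],[[-1,90,-112],[0,0,0],1],[[-1,90,-118],[0,0,0],1]]'
python3 -m jog '[[[0,0,0],[0,0,0],1],[[0,0,0],[0,0,0],1],[[0,0,-1],[0,0,0],1],[[0,0,-1],[0,0,0],0.5],[[0,0,-1],[0,0,0],0],[[0,0,-1],[0,0,0],0],[[0,0,-1],[0,0,0],0],[[0,0,-1],[0,0,0],0]]'
```

```text
time_s: 6.0
eef_pos: [439.9, -39.6, 195.1]
ee_rot: [-0.001, 0.984, 0.176, -0.001]
force: [0.7, -1.0, -1.0]
grip_width: 0.771
time_s: 6.67
eef_pos: [438.2, 48.9, 75.9]
ee_rot: [-0.001, 0.984, 0.176, -0.003]
force: [-6.9, 3.2, 39.6]
grip_width: 0.767
time_s: 7.33
eef_pos: [439.9, 48.5, 77.4]
ee_rot: [0.0, 0.984, 0.176, 0.0]
force: [0.5, 0.1, 0.2]
grip_width: 1.001
```

```bash
python3 -m jog '[[[0,0,10],[0,0,0],0],[[0,0,30],[0,0,0],0],[[0,0,60],[0,0,0],0],[[0,-20,95],[0,0,0],0],[[0,-55,120],[0,0,0],0],[[0,-95,120],[0,0,0],0],[[-3,-135,120],[0,0,0],0],[[-5,-170,120],[0,0,0],0]]'
python3 -m jog '[[[0,-30,0],[0,0,0],0],[[-1,-60,-10],[0,0,0],0],[[-2,-85,-30],[0,0,0],0],[[-3,-97,-55],[0,0,0],0],[[-3,-97,-70],[0,0,0],0],[[-3,-97,-70],[0,0,0],0],[[-3,-97,-70],[0,0,0],0],[[-3,-97,-70],[0,0,0],0]]'
python3 - <<'E'
from m import *
p=capture("wrist"); W=cloud(p); Q=near(W,432,-219,50,70,90); print(circ(Q[:,:2],32))
for n in("top","scene"):
    W=cloud(capture(n)); Q=near(W,440,48,50,74,95); print(n,circ(Q[:,:2],32),Q[:,2].max())
    m=(abs(W[...,0]-440)<75)&(abs(W[...,1]-48)<75)&(W[...,2]>8)&(W[...,2]<16); print(((np.percentile(W[m],0.5,axis=0)+np.percentile(W[m],99.5,axis=0))/2).round(1),np.ptp(W[m],axis=0).round())
E
```

```text
time_s: 8.0
eef_pos: [434.5, -123.7, 197.9]
ee_rot: [0.001, 0.984, 0.176, 0.001]
force: [1.3, -0.2, 0.1]
grip_width: 0.999
time_s: 8.67
eef_pos: [432.4, -218.5, 128.4]
ee_rot: [0.001, 0.984, 0.176, 0.001]
force: [-0.6, 0.0, 0.3]
grip_width: 1.001
[ 429.3 -218.7   32.4]
top [439.5  49.7  32.2] 90.01151173694295
[447.1  51.2  11.9] [130. 130.   8.]
scene [439.8  48.9  32.6] 85.41704780924269
[448.3  48.9  11.4] [133. 133.   7.]
```

```bash
python3 -m jog '[[[0,0,-15],[0,0,0],0],[[0,0,-33],[0,0,0],0],[[0,0,-48],[0,0,0],0],[[0,0,-56],[0,0,0],0],[[0,0,-56],[0,0,0],0],[[0,0,-56],[0,0,0],0.3],[[0,0,-56],[0,0,0],0.6],[[0,0,-56],[0,0,0],1]]' 25
python3 -m jog '[[[0,0,0],[0,0,0],1],[[0,0,0],[0,0,0],1],[[0,0,0],[0,0,0],1],[[0,0,10],[0,0,0],1],[[0,0,35],[0,0,0],1],[[0,0,70],[0,0,0],1],[[0,0,105],[0,0,0],1],[[0,0,130],[0,0,0],1]]'
python3 -m jog '[[[0,30,0],[0,0,0],1],[[0,68,0],[0,0,0],1],[[2,106,0],[0,0,0],1],[[4,144,0],[0,0,0],1],[[6,182,0],[0,0,0],1],[[8,220,0],[0,0,0],1],[[8,250,0],[0,0,0],1],[[8,267,0],[0,0,0],1]]'
python3 -m jog '[[[0,0,0],[0,0,0],1],[[0,0,0],[0,0,0],1],[[0,0,0],[0,0,0],1],[[0,0,0],[0,0,0],1],[[0,0,0],[0,0,0],1],[[0,0,0],[0,0,0],1],[[0,0,0],[0,0,0],1],[[0,0,0],[0,0,0],1]]'
```

```text
time_s: 9.48
eef_pos: [432.4, -218.9, 72.5]
ee_rot: [0.001, 0.984, 0.176, 0.001]
force: [-0.6, 0.9, 5.1]
grip_width: 0.762
time_s: 10.15
eef_pos: [432.1, -218.6, 205.0]
ee_rot: [0.001, 0.984, 0.176, 0.001]
force: [0.1, -0.8, -0.8]
grip_width: 0.766
time_s: 10.82
eef_pos: [439.3, 51.4, 202.2]
ee_rot: [-0.0, 0.984, 0.177, 0.0]
force: [-0.3, -0.2, -1.3]
grip_width: 0.76
time_s: 11.48
eef_pos: [439.9, 48.2, 201.3]
ee_rot: [-0.0, 0.984, 0.176, -0.0]
force: [-0.7, 0.6, -0.2]
grip_width: 0.761
```

```bash
python3 -m jog '[[[0,0,-15],[0,0,0],1],[[0,0,-35],[0,0,0],1],[[0,0,-55],[0,0,0],1],[[0,0,-70],[0,0,0],1],[[0,0,-80],[0,0,0],1],[[0,0,-88],[0,0,0],1],[[0,0,-94],[0,0,0],1],[[0,0,-97],[0,0,0],1]]'
python3 -m jog '[[[0,0,0],[0,0,0],1],[[0,0,0],[0,0,0],1],[[0,0,0],[0,0,0],0.1],[[0,0,0],[0,0,0],0],[[0,0,0],[0,0,0],0],[[0,0,0],[0,0,0],0],[[0,0,20],[0,0,0],0],[[0,0,50],[0,0,0],0]]'
python3 -m jog '[[[0,0,30],[0,0,0],0],[[0,-20,70],[0,0,0],0],[[10,-50,80],[0,0,0],0],[[20,-85,80],[0,0,0],0],[[35,-115,70],[0,0,0],0],[[45,-145,40],[0,0,0],0],[[52,-160,0],[0,0,0],0],[[52,-160,-20],[0,0,0],0]]'
python3 - <<'E'
from m import *
p=capture("wrist"); W=cloud(p); Q=near(W,491,-111,50,70,90); print(circ(Q[:,:2],32))
for n in("top","scene"):
    W=cloud(capture(n)); Q=near(W,440,48,50,96,118); print(n,len(Q),circ(Q[:,:2],32),Q.max(0),np.median(Q,0))
print(sensors.sense()["eef_pos"])
E
```

```text
time_s: 12.15
eef_pos: [439.8, 48.5, 103.8]
ee_rot: [-0.0, 0.984, 0.176, -0.0]
force: [0.4, 0.3, 0.4]
grip_width: 0.767
time_s: 12.82
eef_pos: [438.6, 48.7, 153.2]
ee_rot: [-0.001, 0.984, 0.176, -0.002]
force: [0.9, 0.1, 0.7]
grip_width: 1.004
time_s: 13.48
eef_pos: [491.7, -113.9, 131.4]
ee_rot: [-0.0, 0.985, 0.175, -0.001]
force: [-0.2, -0.4, -1.2]
grip_width: 0.997
[ 488.7 -111.7   32.4]
top 84 [439.8  49.   31.7] [472.85934287  82.18307025 113.22664481] [431.49811696  51.50728187 105.21243921]
scene 149 [440.1  48.2  32.1] [473.13079202  81.25484721 110.69593444] [442.62840803  46.88637977 102.63993876]
[ 491.3222214  -111.31677425  133.64777641]
```

```bash
python3 -m jog '[[[0,0,-15],[0,0,0],0],[[0,0,-35],[0,0,0],0],[[0,0,-52],[0,0,0],0],[[0,0,-61],[0,0,0],0],[[0,0,-61],[0,0,0],0],[[0,0,-61],[0,0,0],0.3],[[0,0,-61],[0,0,0],0.6],[[0,0,-61],[0,0,0],1]]' 25
python3 -m jog '[[[0,0,0],[0,0,0],1],[[0,0,0],[0,0,0],1],[[0,0,0],[0,0,0],1],[[0,0,10],[0,0,0],1],[[0,0,35],[0,0,0],1],[[0,0,70],[0,0,0],1],[[0,0,110],[0,0,0],1],[[0,0,145],[0,0,0],1]]'
python3 -m jog '[[[0,20,5],[0,0,0],1],[[-10,50,5],[0,0,0],1],[[-25,85,5],[0,0,0],1],[[-40,120,5],[0,0,0],1],[[-51,148,5],[0,0,0],1],[[-51,160,5],[0,0,0],1],[[-51,160,5],[0,0,0],1],[[-51,160,5],[0,0,0],1]]'
python3 -m jog '[[[0,0,0],[0,0,0],1],[[0,0,0],[0,0,0],1],[[0,0,0],[0,0,0],1],[[0,0,0],[0,0,0],1],[[0,0,0],[0,0,0],1],[[0,0,0],[0,0,0],1],[[0,0,0],[0,0,0],1],[[0,0,0],[0,0,0],1]]'
```

```text
time_s: 14.3
eef_pos: [492.8, -111.7, 75.3]
ee_rot: [0.001, 0.984, 0.176, 0.001]
force: [-1.1, 0.7, 6.1]
grip_width: 0.779
time_s: 14.97
eef_pos: [491.8, -111.4, 222.2]
ee_rot: [0.001, 0.984, 0.176, 0.001]
force: [0.9, -0.6, -1.2]
grip_width: 0.776
time_s: 15.63
eef_pos: [441.0, 48.6, 224.4]
ee_rot: [0.0, 0.984, 0.177, 0.001]
force: [0.2, -0.2, -0.8]
grip_width: 0.777
time_s: 16.3
eef_pos: [440.9, 48.5, 223.3]
ee_rot: [-0.0, 0.984, 0.176, -0.0]
force: [-0.9, -0.0, -0.4]
grip_width: 0.777
```

```bash
python3 -m jog '[[[-1,0,-15],[0,0,0],1],[[-1,0,-35],[0,0,0],1],[[-1,0,-52],[0,0,0],1],[[-1,0,-66],[0,0,0],1],[[-1,0,-77],[0,0,0],1],[[-1,0,-84],[0,0,0],1],[[-1,0,-89],[0,0,0],1],[[-1,0,-91],[0,0,0],1]]'
python3 -m jog '[[[0,0,0],[0,0,0],1],[[0,0,0],[0,0,0],1],[[0,0,0],[0,0,0],0.1],[[0,0,0],[0,0,0],0],[[0,0,0],[0,0,0],0],[[0,0,0],[0,0,0],0],[[0,0,20],[0,0,0],0],[[0,0,50],[0,0,0],0]]'
python3 -m jog '[[[0,0,20],[0,0,0],0],[[0,20,35],[0,0,0],0],[[-2,50,35],[0,0,0],0],[[-4,85,35],[0,0,0],0],[[-8,110,10],[0,0,0],0],[[-10,123,-20],[0,0,0],0],[[-10,123,-40],[0,0,0],0],[[-10,123,-50],[0,0,0],0]]'
python3 - <<'E'
from m import *
p=capture("wrist"); W=cloud(p); Q=near(W,430,171,50,70,90); print(circ(Q[:,:2],32))
for n in("top","scene"):
    W=cloud(capture(n)); Q=near(W,440,48,50,121,145); print(n,len(Q),circ(Q[:,:2],32),Q.max(0),np.median(Q,0))
print(sensors.sense()["eef_pos"],sensors.sense()["joints"].round(2))
E
```

```text
time_s: 16.97
eef_pos: [439.8, 48.5, 131.9]
ee_rot: [-0.0, 0.984, 0.176, -0.0]
force: [0.5, -0.4, -0.7]
grip_width: 0.776
time_s: 17.63
eef_pos: [438.6, 48.6, 181.2]
ee_rot: [-0.001, 0.984, 0.176, -0.002]
force: [0.6, 0.4, -0.2]
grip_width: 0.996
time_s: 18.3
eef_pos: [428.5, 172.2, 129.9]
ee_rot: [-0.0, 0.984, 0.177, -0.002]
force: [0.7, 0.2, -0.9]
grip_width: 1.001
[426.4 173.6  32.4]
top 99 [438.5  48.8  31.4] [470.38478128  80.51909258 138.09055144] [436.66542705  50.85138896 130.23901276]
scene 155 [439.5  47.3  31.7] [474.20524283  81.38085924 135.54105539] [436.00648624  45.6200293  127.18451554]
[429.76322555 171.50892083 132.18089737] [ 0.13  0.31  1.83 -0.    1.    1.34]
```

```bash
python3 -m jog '[[[0,0,-15],[0,0,0],0],[[0,0,-35],[0,0,0],0],[[0,0,-50],[0,0,0],0],[[0,0,-59],[0,0,0],0],[[0,0,-59],[0,0,0],0],[[0,0,-59],[0,0,0],0.3],[[0,0,-59],[0,0,0],0.6],[[0,0,-59],[0,0,0],1]]' 25
python3 -m jog '[[[0,0,0],[0,0,0],1],[[0,0,0],[0,0,0],1],[[0,0,0],[0,0,0],1],[[0,0,10],[0,0,0],1],[[0,0,40],[0,0,0],1],[[0,0,80],[0,0,0],1],[[0,0,120],[0,0,0],1],[[0,0,155],[0,0,0],1]]'
python3 -m jog '[[[0,-15,10],[0,0,0],1],[[3,-40,15],[0,0,0],1],[[6,-70,15],[0,0,0],1],[[9,-100,15],[0,0,0],1],[[10,-118,15],[0,0,0],1],[[10,-123,15],[0,0,0],1],[[10,-123,15],[0,0,0],1],[[10,-123,15],[0,0,0],1]]'
python3 -m jog '[[[0,0,0],[0,0,0],1],[[0,0,0],[0,0,0],1],[[0,0,0],[0,0,0],1],[[0,0,0],[0,0,0],1],[[0,0,0],[0,0,0],1],[[0,0,0],[0,0,0],1],[[0,0,0],[0,0,0],1],[[0,0,0],[0,0,0],1]]'
```

```text
time_s: 19.12
eef_pos: [430.7, 171.7, 74.7]
ee_rot: [0.0, 0.984, 0.176, 0.001]
force: [-1.8, 0.4, 5.2]
grip_width: 0.762
time_s: 19.78
eef_pos: [429.7, 171.5, 231.4]
ee_rot: [0.0, 0.984, 0.176, 0.001]
force: [1.2, -0.2, -0.6]
grip_width: 0.76
time_s: 20.45
eef_pos: [439.8, 49.0, 243.5]
ee_rot: [-0.0, 0.984, 0.176, 0.0]
force: [0.0, 0.4, -0.3]
grip_width: 0.765
time_s: 21.12
eef_pos: [439.9, 48.5, 243.3]
ee_rot: [-0.0, 0.984, 0.176, -0.0]
force: [-0.4, -0.6, -0.5]
grip_width: 0.763
```

```bash
python3 -m jog '[[[0,0,-15],[0,0,0],1],[[0,0,-35],[0,0,0],1],[[0,0,-52],[0,0,0],1],[[0,0,-66],[0,0,0],1],[[0,0,-75],[0,0,0],1],[[0,0,-82],[0,0,0],1],[[0,0,-86],[0,0,0],1],[[0,0,-88],[0,0,0],1]]'
python3 -m jog '[[[0,0,0],[0,0,0],1],[[0,0,0],[0,0,0],1],[[0,0,0],[0,0,0],0.1],[[0,0,0],[0,0,0],0],[[0,0,0],[0,0,0],0],[[0,0,0],[0,0,0],0],[[0,0,20],[0,0,0],0],[[0,0,50],[0,0,0],0]]'
python3 -m jog '[[[0,0,20],[0,0,0],0],[[15,20,25],[0,0,0],0],[[40,45,25],[0,0,0],0],[[67,75,25],[0,0,0],0],[[95,105,10],[0,0,0],0],[[120,132,-25],[0,0,0],0],[[126,141,-60],[0,0,0],0],[[126,141,-85],[0,0,0],0]]'
python3 - <<'E'
from m import *
p=capture("wrist"); W=cloud(p); Q=near(W,566,189,60,25,45); print(len(Q),Q.mean(0));Q=near(W,566,189,60,5,14); print(len(Q),circ(Q[:,:2],32),((Q.max(0)+Q.min(0))/2).round(1)); save(p,"w3")
for n in("top","scene"):
    W=cloud(capture(n)); Q=near(W,440,48,50,146,175); print(n,len(Q),circ(Q[:,:2],32),Q.max(0),np.median(Q,0))
    Q=near(W,566,190,60,5,14);print(" lid disc",len(Q),((Q.min(0)+Q.max(0))/2).round(1),Q.mean(0).round(1))
    Q=near(W,566,190,50,25,40);print(" knob",len(Q),Q.mean(0).round(1))
print(sensors.sense()["eef_pos"],sensors.sense()["joints"].round(2))
E
```

```text
time_s: 21.78
eef_pos: [440.0, 48.5, 155.2]
ee_rot: [-0.0, 0.984, 0.176, 0.0]
force: [-0.1, -0.3, -1.4]
grip_width: 0.765
time_s: 22.45
eef_pos: [438.7, 48.6, 204.2]
ee_rot: [-0.001, 0.984, 0.176, -0.002]
force: [1.3, -0.1, -0.1]
grip_width: 0.996
time_s: 23.12
eef_pos: [566.4, 191.7, 117.4]
ee_rot: [-0.0, 0.984, 0.177, -0.0]
force: [-0.2, -0.9, -0.1]
grip_width: 0.999
382 [561.2448919  191.72147107  31.54563285]
4790 [559.4 191.   24.9] [559.9 191.3   9.5]
top 96 [438.6  50.   31.6] [470.78377495  81.41488777 164.24295071] [437.83293197  49.19189211 156.08035042]
 lid disc 37 [551.3 179.1   9.3] [558.9 165.    8.9]
 knob 0 [nan nan nan]
scene 162 [439.8  48.4  31.7] [473.31502738  80.38093448 160.40424467] [439.72318808  48.28838876 153.80647379]
 lid disc 293 [564.9 189.    9.5] [567.7 189.6   7.8]
 knob 22 [566.1 189.1  30.9]
[565.02040267 189.46885541 119.01325512] [ 0.13  0.59  1.43 -0.    1.12  1.34]<stdin>:6: RuntimeWarning: Mean of empty slice.
  ret = um.true_divide(
```

View pics/w3.png

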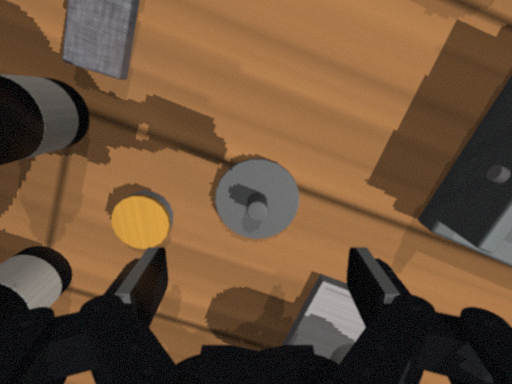

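```bash
python3 -m jog '[[[-1,0,-20],[0,0,0],0.3],[[-1,0,-45],[0,0,0],0.3],[[-1,0,-65],[0,0,0],0.3],[[-1,0,-80],[0,0,0],0.3],[[-1,0,-87],[0,0,0],0.3],[[-1,0,-89],[0,0,0],0.3],[[-1,0,-89],[0,0,0],0.6],[[-1,0,-89],[0,0,0],1]]' 25
python3 -m jog '[[[0,0,0],[0,0,0],1],[[0,0,0],[0,0,0],1],[[0,0,0],[0,0,0],1],[[0,0,0],[0,0,0],1],[[0,0,0],[0,0,0],1],[[0,0,0],[0,0,0],1],[[0,0,0],[0,0,0],1],[[0,0,0],[0,0,0],1]]'
python3 -m jog '[[[0,0,8],[0,0,0],1],[[0,0,25],[0,0,0],1],[[0,0,55],[0,0,0],1],[[0,0,90],[0,0,0],1],[[0,0,130],[0,0,0],1],[[0,0,165],[0,0,0],1],[[0,0,190],[0,0,0],1],[[0,0,195],[0,0,0],1]]'
python3 - <<'E'
from m import *
for n in("scene",):
    p=capture(n);W=cloud(p);x,y,z=sensors.sense()["eef_pos"]
    Q=near(W,x,y,60,z-40,z-18);print(len(Q),np.percentile(Q,[1,50,99],axis=0).round(1),(Q.min(0)+Q.max(0))/2)
    save(p,"s3",(250,120,400,270))
p=capture("wrist"); save(p,"w4")
E
```

```text
time_s: 23.93
eef_pos: [565.8, 189.5, 33.2]
ee_rot: [0.0, 0.984, 0.176, 0.001]
force: [-0.1, 1.0, -0.1]
grip_width: 0.429
time_s: 24.6
eef_pos: [565.5, 189.6, 32.6]
ee_rot: [0.0, 0.984, 0.176, 0.001]
force: [-1.2, -1.7, 6.2]
grip_width: 0.17
time_s: 25.27
eef_pos: [566.1, 189.8, 232.2]
ee_rot: [0.0, 0.984, 0.176, 0.004]
force: [-0.0, -0.3, 1.0]
grip_width: 0.174
273 [[540.1 156.  204. ]
 [576.8 193.9 207.6]
 [598.7 220.2 211.8]] [566.39982143 187.70980418 207.58386135]
```

View pics/w4.png

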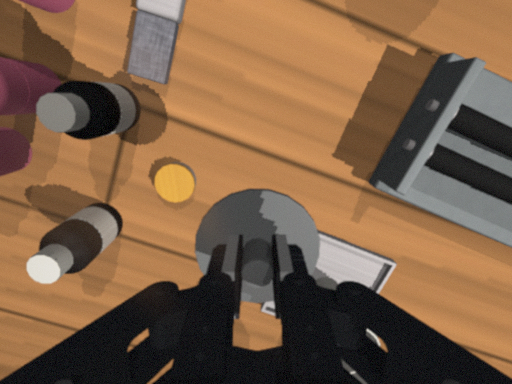

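```bash
python3 -m jog '[[[-12,-14,0],[0,0,0],1],[[-35,-39,0],[0,0,0],1],[[-60,-67,0],[0,0,0],1],[[-85,-95,0],[0,0,0],1],[[-110,-123,0],[0,0,0],1],[[-123,-138,0],[0,0,0],1],[[-125,-141,0],[0,0,0],1],[[-125,-141,0],[0,0,0],1]]'
python3 -m jog '[[[0,0,0],[0,0,0],1],[[0,0,0],[0,0,0],1],[[0,0,0],[0,0,0],1],[[0,0,0],[0,0,0],1],[[0,0,-8],[0,0,0],1],[[0,0,-16],[0,0,0],1],[[0,0,-24],[0,0,0],1],[[0,0,-30],[0,0,0],1]]'
python3 -m jog '[[[0,0,0],[0,0,0],1],[[0,0,0],[0,0,0],1],[[0,0,0],[0,0,0],1],[[0,0,0],[0,0,0],1],[[0,0,0],[0,0,0],1],[[0,0,0],[0,0,0],1],[[0,0,0],[0,0,0],1],[[0,0,0],[0,0,0],1]]'
python3 - <<'E'
from m import *
x,y,z=sensors.sense()["eef_pos"]
W=cloud(capture("scene"))
Q=near(W,x,y,60,z-32,z-20);print(len(Q),circ(Q[:,:2],34),(Q.min(0)+Q.max(0))/2,Q.min(0),Q.max(0))
Q=near(W,440,48,50,146,162); print(len(Q),(Q.min(0)+Q.max(0))/2,Q.min(0),Q.max(0))
E
```

```text
time_s: 26.03
eef_pos: [439.1, 48.0, 225.4]
ee_rot: [-0.0, 0.985, 0.175, -0.001]
force: [1.1, 0.8, -0.0]
grip_width: 0.176
time_s: 26.7
eef_pos: [439.5, 48.6, 194.9]
ee_rot: [-0.0, 0.984, 0.176, -0.001]
force: [-0.4, -0.7, -0.1]
grip_width: 0.175
time_s: 27.37
eef_pos: [439.9, 48.5, 196.4]
ee_rot: [0.0, 0.984, 0.176, 0.0]
force: [0.2, -0.4, -0.4]
grip_width: 0.173
181 [437.5  47.   26. ] [441.43749099  47.24382361 170.35633999] [411.1085752   14.83031405 164.38936532] [471.76640679  79.65733317 176.32331465]
86 [445.81438732  49.20081015 153.35646541] [417.84667448  17.94923404 146.07811196] [473.78210017  80.45238626 160.63481887]
```

```bash
python3 -m jog '[[[0,0.5,-2],[0,0,0],1],[[0,0.5,-4],[0,0,0],1],[[0,0.5,-6],[0,0,0],1],[[0,0.5,-8],[0,0,0],1],[[0,0.5,-9],[0,0,0],1],[[0,0.5,-9],[0,0,0],1],[[0,0.5,-9],[0,0,0],1],[[0,0.5,-9],[0,0,0],1]]'
python3 - <<'E'
from m import *
x,y,z=sensors.sense()["eef_pos"]
W=cloud(capture("scene"))
Q=near(W,x,y,60,z-34,z-20);print(len(Q),(Q.min(0)+Q.max(0))/2,Q.min(0),Q.max(0))
E
```

```text
time_s: 28.08
eef_pos: [439.9, 49.0, 187.4]
ee_rot: [0.0, 0.984, 0.176, 0.0]
force: [-0.2, 0.1, -0.7]
grip_width: 0.173
213 [442.34728721  48.67075144 160.32520836] [409.65276679  17.10042586 153.47326426] [475.04180763  80.24107703 167.17715246]
```

```bash
python3 -m jog '[[[0,0,-1],[0,0,0],0.95],[[0,0,-1],[0,0,0],0.7],[[0,0,-1],[0,0,0],0.5],[[0,0,-1],[0,0,0],0.5],[[0,0,-1],[0,0,0],0.5],[[0,0,10],[0,0,0],0.5],[[0,0,30],[0,0,0],0.5],[[0,0,60],[0,0,0],0.5]]'
python3 -m jog '[[[0,0,10],[0,0,0],0],[[0,0,20],[0,0,0],0],[[0,0,20],[0,0,0],0],[[0,0,20],[0,0,0],0],[[0,0,20],[0,0,0],0],[[0,0,20],[0,0,0],0],[[0,0,20],[0,0,0],0],[[0,0,20],[0,0,0],0]]'
python3 - <<'E'
from m import *
for n in ("scene","wrist"):
    p=capture(n);W=cloud(p)
    Q=near(W,440,49,45,150,170);print(n,len(Q),(Q.min(0)+Q.max(0))/2,circ(Q[:,:2],34),np.percentile(Q[:,2],[2,50,98]))
    Q=Q[Q[:,2]>158]; print("plane slopes",np.linalg.lstsq(np.c_[Q[:,:2]-[440,49],np.ones(len(Q))],Q[:,2],rcond=None)[0].round(3))
    Q=near(W,440,49,45,178,195);print("knob",len(Q),Q.mean(0))
    if n=="scene": save(p,"s5",(250,110,400,260))
print(sensors.sense()["joints"].round(3),sensors.sense()["eef_pos"])
E
```

```text
time_s: 28.8
eef_pos: [438.9, 49.1, 246.4]
ee_rot: [-0.001, 0.984, 0.176, -0.002]
force: [0.4, 0.3, -0.3]
grip_width: 0.498
time_s: 29.47
eef_pos: [439.8, 49.0, 266.9]
ee_rot: [-0.0, 0.984, 0.176, -0.0]
force: [-1.1, 0.1, -0.6]
grip_width: 0.998
scene 282 [439.03112472  48.4987633  159.88525581] [442.5  49.5  26.3] [150.79035806 161.98420518 166.64836441]
plane slopes [-1.30000e-02 -5.00000e-03  1.62366e+02]
knob 20 [441.35359855  49.05093932 183.75279432]
wrist 5190 [435.53249474  49.33616541 160.00821825] [435.1  49.1  25.2] [156.62542552 162.3333253  163.81639098]
plane slopes [-4.00000e-03 -1.00000e-03  1.62342e+02]
knob 405 [436.47508963  49.4596956  185.43788471]
[-0.155  0.114  1.695  0.     1.332  1.062] [439.83404517  49.01127721 267.08670198]
```

View pics/s5.png

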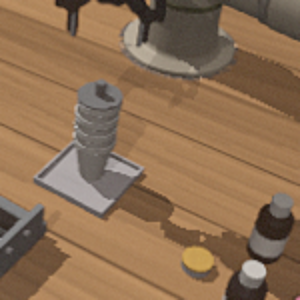

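The lid is level and seated: its top is at 162, the knob at 186 and the offset is about 1 mm. Next are the bottles. I'll turn the jaws across the roller axis and tilt the tool 45°.

```bash
python3 -m jog '[[[0,10,0],[0,0,6.5],0],[[0,25,0],[0,0,13],0],[[0,40,0],[0,0,19.5],0],[[-2,60,0],[0,0,26],0],[[-3,80,0],[0,0,32.5],0],[[-4,100,0],[0,0,39],0],[[-5,115,0],[0,0,45.5],0],[[-6,130,0],[0,0,52],0]]' 60
python3 -m jog '[[[0,10,0],[0,0,6.5],0],[[0,20,0],[0,0,12],0],[[0,25,0],[0,0,14.5],0],[[0,30,0],[0,0,14.5],0],[[0,30,0],[0,0,14.5],0],[[0,30,0],[0,0,14.5],0],[[0,30,0],[0,0,14.5],0],[[0,30,0],[0,0,14.5],0]]'
python3 -m jog '[[[0,0,-5],[6,-0.3,0],0],[[0,5,-20],[12,-0.7,0],0],[[-1,10,-40],[18.5,-1,0],0],[[-2,20,-60],[25,-1.4,0],0],[[-4,30,-80],[31.5,-1.8,0],0],[[-5,40,-100],[38,-2.1,0],0],[[-6,48,-115],[44.9,-2.5,0],0],[[-6,50,-120],[44.9,-2.5,0],0]]'
python3 -m jog '[[[0,0,0],[0,0,0],0],[[0,0,0],[0,0,0],0],[[0,0,0],[0,0,0],0],[[0,0,0],[0,0,0],0],[[0,0,0],[0,0,0],0],[[0,0,0],[0,0,0],0],[[0,0,0],[0,0,0],0],[[0,0,0],[0,0,0],0]]'
python3 - <<'E'
from m import *
from scipy.spatial.transform import Rotation as Rr
s=sensors.sense();q=s["ee_rot"];R=Rr.from_quat([*q[1:],q[0]]).as_matrix()
print(s["eef_pos"],s["joints"].round(3));print(R.round(3))
p=capture("wrist");save(p,"w6");W=cloud(p)
Q=near(W,432,343,50,104,122);print(len(Q),Q.mean(0),(Q.min(0)+Q.max(0))/2)
Q=near(W,432,343,45,20,75);print(len(Q),Q.min(0),Q.max(0))
E
```

```text
time_s: 30.23
eef_pos: [433.7, 180.0, 267.2]
ee_rot: [-0.0, 0.806, 0.592, -0.0]
force: [0.1, -0.7, 0.3]
grip_width: 1.002
time_s: 30.9
eef_pos: [433.9, 208.7, 267.3]
ee_rot: [0.0, 0.727, 0.686, -0.0]
force: [0.9, 0.2, 0.2]
grip_width: 1.003
time_s: 31.57
eef_pos: [426.6, 258.1, 144.3]
ee_rot: [-0.266, 0.673, 0.632, 0.277]
force: [-1.4, -0.3, -1.1]
grip_width: 0.996
time_s: 32.23
eef_pos: [427.9, 259.0, 147.5]
ee_rot: [-0.263, 0.671, 0.635, 0.278]
force: [-0.5, -0.0, -0.5]
grip_width: 1.004
[427.91496452 259.02819835 147.47399387] [-0.061  0.342  1.976  0.935  1.072 -0.582]
[[ 0.04   0.998  0.039]
 [ 0.707 -0.056  0.705]
 [ 0.707 -0.    -0.708]]
1384 [429.68278067 341.51907572 111.01399571] [429.59204141 343.60222467 108.61274196]
1259 [404.99751812 318.2803179   20.0070736 ] [454.28789205 340.9303906   74.95540062]
```

View pics/w6.png

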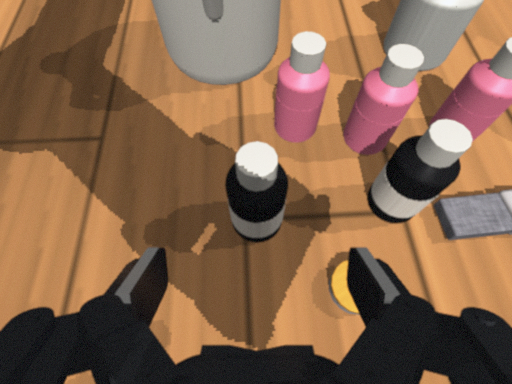

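The wrist view shows bottle1 centred between the fingers at (257,195), with bottle2 at (420,170) and the pink ones behind. I'll tilt 10° more and approach along the tool axis.

```bash
python3 -m jog '[[[0,1,-8],[3,0,0],0],[[-0.5,2,-18],[6,-0.3,0],0],[[-1,4,-30],[10,-0.6,0],0],[[-1,5.5,-40],[10,-0.6,0],0],[[-1,5.5,-44],[10,-0.6,0],0],[[-1,5.5,-44],[10,-0.6,0],0],[[-1,5.5,-44],[10,-0.6,0],0],[[-1,5.5,-44],[10,-0.6,0],0]]' 60
python3 -m jog '[[[0.5,8,-5.6],[0,0,0],0],[[1,20,-14],[0,0,0],0],[[2,34,-24],[0,0,0],0],[[2.7,48,-34],[0,0,0],0],[[3.4,60,-42],[0,0,0],0],[[3.8,68,-48],[0,0,0],0],[[4,73,-51.5],[0,0,0],0],[[4,73.5,-51.7],[0,0,0],0]]'
python3 -m jog '[[[0,0,0],[0,0,0],0],[[0,0,0],[0,0,0],0.3],[[0,0,0],[0,0,0],0.6],[[0,0,0],[0,0,0],1],[[0,0,0],[0,0,0],1],[[0,0,0],[0,0,0],1],[[0,0,0],[0,0,0],1],[[0,0,0],[0,0,0],1]]'
python3 - <<'E'
from h import *
p=capture("wrist");save(p,"w7")
E
```

```text
time_s: 32.95
eef_pos: [427.2, 264.6, 104.0]
ee_rot: [-0.317, 0.644, 0.61, 0.336]
force: [0.4, -0.5, 0.4]
grip_width: 0.997
time_s: 33.62
eef_pos: [430.5, 338.8, 51.2]
ee_rot: [-0.317, 0.644, 0.61, 0.335]
force: [-0.3, -0.5, 0.3]
grip_width: 1.003
time_s: 34.28
eef_pos: [431.4, 337.8, 52.2]
ee_rot: [-0.317, 0.644, 0.609, 0.336]
force: [-0.5, -4.1, 5.9]
grip_width: 0.564
```

View pics/w7.png

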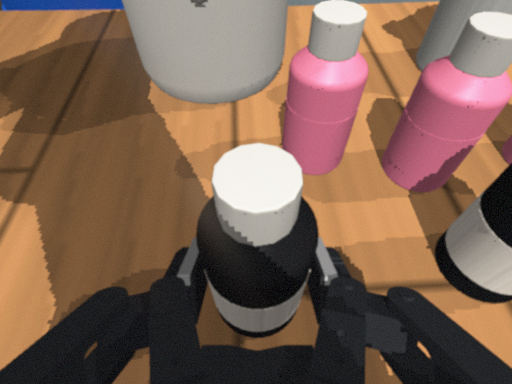

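```bash
python3 -m jog '[[[0,0,5],[0,0,0],1],[[0,0,20],[0,0,0],1],[[0,0,40],[0,0,0],1],[[0,0,65],[0,0,0],1],[[0,0,95],[0,0,0],1],[[0,0,125],[0,0,0],1],[[0,0,155],[0,0,0],1],[[0,0,180],[0,0,0],1]]'
python3 -m jog '[[[8,-5,5],[-6.5,0.4,0],1],[[22,-18,10],[-13,0.7,0],1],[[40,-35,15],[-19.5,1.1,0],1],[[60,-55,18],[-26,1.4,0],1],[[80,-75,20],[-32.4,1.8,0],1],[[100,-95,20],[-38.9,2.2,0],1],[[115,-115,20],[-45.4,2.5,0],1],[[129,-138,20],[-51.9,2.9,0],1]]'
python3 -m jog '[[[10,-22,0],[-6.5,0.4,0],1],[[22,-50,0],[-13,0.7,0],1],[[35,-80,0],[-19.5,1.1,0],1],[[48,-115,0],[-26,1.4,0],1],[[60,-150,0],[-32.4,1.8,0],1],[[72,-185,0],[-37.9,2.1,0],1],[[84,-220,0],[-37.9,2.1,0],1],[[95,-255,0],[-37.9,2.1,0],1]]'
python3 -m jog '[[[0,-20,0],[0,0,0],1],[[0,-45,0],[0,0,0],1],[[0,-75,0],[0,0,0],1],[[0,-100,-10],[0,0,0],1],[[0,-115,-25],[0,0,0],1],[[0,-120,-40],[0,0,0],1],[[0,-120,-50],[0,0,0],1],[[0,-120,-50],[0,0,0],1]]'
python3 -m jog '[[[0,0,0],[0,0,0],1],[[0,0,0],[0,0,0],1],[[0,0,0],[0,0,0],1],[[0,0,0],[0,0,0],1],[[0,0,0],[0,0,0],1],[[0,0,0],[0,0,0],1],[[0,0,0],[0,0,0],1],[[0,0,0],[0,0,0],1]]'
cat > b.py <<'E'
from m import *
from scipy.spatial.transform import Rotation as Rr
s=sensors.sense();q=s["ee_rot"];R=Rr.from_quat([*q[1:],q[0]]).as_matrix()
print(s["eef_pos"],s["joints"].round(3));print(R.round(3))
E
python3 - <<'E'
from b import *
p=capture("scene");save(p,"s8",(150,60,350,260)); W=cloud(p)
p=capture("wrist");save(p,"w8")
E
```

```text
time_s: 35.0
eef_pos: [430.5, 337.9, 233.5]
ee_rot: [-0.317, 0.645, 0.61, 0.336]
force: [0.5, 0.4, -1.8]
grip_width: 0.56
time_s: 35.67
eef_pos: [560.7, 198.9, 252.1]
ee_rot: [-0.015, 0.727, 0.686, 0.017]
force: [0.2, 0.3, -1.3]
grip_width: 0.565
time_s: 36.33
eef_pos: [655.1, -55.6, 250.3]
ee_rot: [0.206, 0.692, 0.656, -0.219]
force: [-0.1, -0.8, -1.9]
grip_width: 0.571
time_s: 37.0
eef_pos: [653.9, -174.7, 198.7]
ee_rot: [0.205, 0.693, 0.656, -0.219]
force: [0.2, -0.4, -2.8]
grip_width: 0.563
time_s: 37.67
eef_pos: [654.9, -175.0, 201.7]
ee_rot: [0.207, 0.693, 0.655, -0.218]
force: [-0.6, -0.7, -1.6]
grip_width: 0.564
[ 654.88061256 -174.96006055  201.65151986] [-0.234  0.692  1.145 -0.636  1.251  0.011]
[[ 0.046  0.998 -0.031]
 [ 0.818 -0.056 -0.572]
 [-0.573  0.001 -0.82 ]]
```

View pics/s8.png

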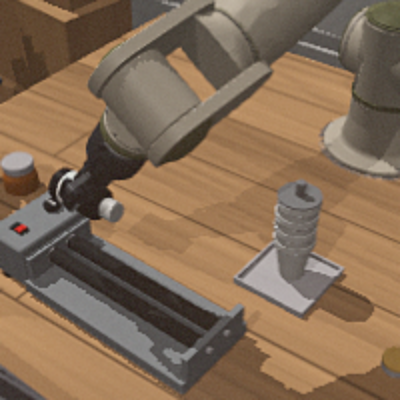

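View pics/w8.png

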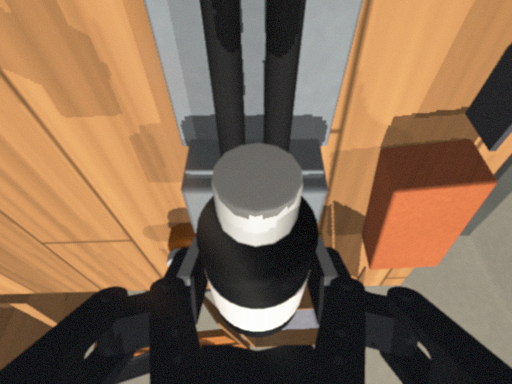

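```bash
python3 - <<'E'
from m import *
for n in("top","scene","wrist"):
    p=capture(n);W=cloud(p);m=(abs(W[...,0]-(659.5+.056*(W[...,1]+105)))<45)&(W[...,1]>-300)&(W[...,1]<80)&(W[...,2]>30)&(W[...,2]<100)
    Q=W[m];print(n,len(Q))
    # plate / box edges: points 69..75 high in the middle strip between rollers
    c=abs(Q[:,0]-(659.5+.056*(Q[:,1]+105)))<8
    for s in list(range(-290,-235,5))+list(range(25,75,5)):
        S=Q[c&(Q[:,1]>s)&(Q[:,1]<=s+5)]
        if len(S): print(s,len(S),np.percentile(S[:,2],[10,50,90]).round(),end="; ")
    print()
    for s in range(-240,60,40):
        S=Q[(Q[:,1]>s)&(Q[:,1]<=s+40)&(Q[:,2]>62)&(Q[:,2]<70)]
        if len(S)>10:
            x=S[:,0]-(659.5+.056*(S[:,1]+105)); print(s,len(S),"L",np.median(x[x<-8]).round(1),"R",np.median(x[x>8]).round(1))
E
```

```text
top 732
-290 10 [85. 88. 89.]; -285 8 [82. 87. 89.]; -280 7 [85. 87. 88.]; -275 9 [83. 85. 87.]; -270 9 [80. 84. 87.]; -265 9 [70. 73. 75.]; -260 8 [67. 72. 75.]; -255 10 [32. 60. 74.]; -250 1 [31. 31. 31.]; -240 1 [30. 30. 30.]; 
-240 65 L -21.5 R nan
-200 15 L -24.9 R nan
-160 20 L -20.7 R nan
-40 14 L -16.1 R nan
scene 2442
-290 3 [85. 85. 87.]; -285 7 [84. 86. 88.]; -280 5 [85. 86. 87.]; -275 8 [83. 86. 87.]; -270 18 [71. 79. 85.]; -265 7 [71. 73. 76.]; -260 12 [63. 70. 72.]; -255 15 [48. 58. 69.]; 45 5 [69. 70. 71.]; 50 8 [69. 70. 74.]; 55 35 [35. 54. 69.]; 
-240 105 L -20.2 R 20.4
-200 109 L -18.8 R 19.9
-160 115 L -20.1 R 20.9
-120 120 L -18.7 R 20.1
-80 126 L -20.1 R 20.0
-40 128 L -19.6 R 19.8
0 142 L -20.6 R 20.7
40 77 L -24.0 R 27.2
wrist 11748
-255 37 [31. 33. 35.]; -250 2 [30. 30. 30.]; -245 3 [30. 30. 30.]; -240 4 [30. 30. 30.]; 
-240 1180 L -26.5 R 15.8
-200 2218 L -25.5 R 15.3
-160 3641 L -25.3 R 15.7
-120 732 L -25.7 R 14.7
  return _methods._mean(a, axis=axis, dtype=dtype,
  ret = ret.dtype.type(ret / rcount)
```

```bash
python3 -m jog '[[[0,0,-15],[0,0,0],1],[[0,0,-38],[0,0,0],1],[[0,0,-60],[0,0,0],1],[[0,0,-78],[0,0,0],1],[[0,0,-90],[0,0,0],1],[[0,0,-98],[0,0,0],1],[[0,0,-103],[0,0,0],1],[[0,0,-106],[0,0,0],1]]'
python3 -m jog '[[[0,0,0],[0,0,0],1],[[0,0,-1],[0,0,0],1],[[0,0,-2],[0,0,0],1],[[0,0,-3],[0,0,0],1],[[0,0,-3],[0,0,0],1],[[0,0,-3],[0,0,0],1],[[0,0,-3],[0,0,0],1],[[0,0,-3],[0,0,0],1]]'
```

```text
time_s: 38.58
eef_pos: [655.0, -175.1, 95.4]
ee_rot: [0.207, 0.693, 0.655, -0.218]
force: [-0.7, -0.4, -1.2]
grip_width: 0.564
time_s: 39.25
eef_pos: [655.2, -175.1, 94.0]
ee_rot: [0.207, 0.693, 0.655, -0.218]
force: [-3.2, 1.8, 5.7]
grip_width: 0.565
```

```bash
python3 -m jog '[[[0,0,0],[0,0,0],0.8],[[0,0,0],[0,0,0],0.4],[[0,0,0],[0,0,0],0],[[0,0,0],[0,0,0],0],[[0,0,0],[0,0,0],0],[[0,0,0],[0,0,0],0],[[0.5,9,13],[0,0,0],0],[[1,20,28],[0,0,0],0]]'
python3 -m jog '[[[1,17,25],[0,0,0],0],[[2,35,50],[0,0,0],0],[[3,52,75],[0,0,0],0],[[4,70,100],[0,0,0],0],[[4,80,120],[0,0,0],0],[[4,90,130],[0,0,0],0],[[4,90,130],[0,0,0],0],[[4,90,130],[0,0,0],0]]'
cat > c.py <<'E'
from m import *
def bott(W,y0,y1,n):
    L=659.3+.056*(W[...,1]+105)
    m=(abs(W[...,0]-L)<40)&(W[...,1]>y0)&(W[...,1]<y1)&(W[...,2]>76)&(W[...,2]<130)
    Q=W[m]; x=Q[:,0]-L[m]; print(n,len(Q))
    for s in range(y0,y1,10):
        k=(Q[:,1]>s)&(Q[:,1]<=s+10)
        if k.sum()>2: print("  ",s,k.sum(),"x",np.percentile(x[k],[2,98]).round(1),"zmax",np.percentile(Q[k,2],97).round(1))
E
python3 - <<'E'
from c import *
for n in("scene","wrist"):
    p=capture(n); bott(cloud(p),-260,-60,n)
save(p,"w9")
E
```

```text
time_s: 39.92
eef_pos: [655.2, -155.3, 119.7]
ee_rot: [0.205, 0.693, 0.655, -0.219]
force: [0.0, -0.6, 0.2]
grip_width: 1.001
time_s: 40.58
eef_pos: [659.9, -64.9, 250.3]
ee_rot: [0.207, 0.693, 0.656, -0.218]
force: [0.0, -0.7, -0.1]
grip_width: 0.997
scene 539
   -230 29 x [-10.4  23.3] zmax 110.2
   -220 39 x [-16.3  23.3] zmax 110.9
   -210 48 x [-15.1  23.2] zmax 112.3
   -200 43 x [-15.6  23.8] zmax 113.0
   -190 46 x [-16.2  24.1] zmax 112.0
   -180 47 x [-16.9  23.2] zmax 111.4
   -170 45 x [-13.8  22.6] zmax 111.7
   -160 46 x [-16.8  23.5] zmax 111.6
   -150 77 x [-21.9  21.4] zmax 111.8
   -140 39 x [-15.4  14.3] zmax 104.4
   -130 31 x [-10.4  13.2] zmax 102.0
   -120 49 x [-15.1  12.2] zmax 99.8
wrist 3885
   -230 70 x [-26.1  17.3] zmax 110.3
   -220 198 x [-28.9  16.3] zmax 110.4
   -210 215 x [-29.4  17.6] zmax 110.7
   -200 238 x [-29.8  16.7] zmax 111.0
   -190 254 x [-29.4  17.1] zmax 110.7
   -180 291 x [-29.6  17.5] zmax 111.0
   -170 298 x [-29.3  17.1] zmax 110.6
   -160 325 x [-29.5  16.9] zmax 110.4
   -150 695 x [-29.2  17.1] zmax 109.9
   -140 429 x [-24.2  10.1] zmax 103.3
   -130 254 x [-20.1   8.5] zmax 100.5
   -120 618 x [-19.6   7.3] zmax 100.1
```

View pics/w9.png

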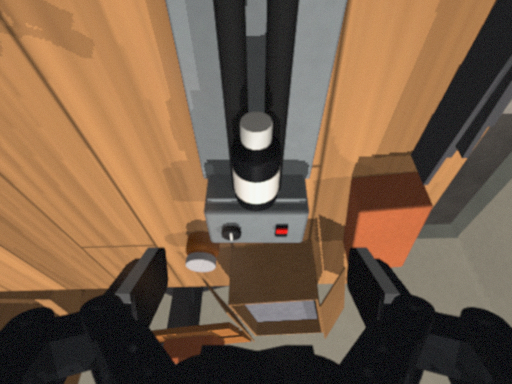

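Bottle1 lies in the groove, seen at about (256,165) in the wrist view. Its top is at 111 and it spans y -228 to -112. Bottle2 is next.

```bash
python3 -m jog '[[[0,20,0],[6.5,-0.4,0],0],[[-5,45,0],[13,-0.7,0],0],[[-12,70,0],[19.5,-1.1,0],0],[[-20,100,0],[26,-1.4,0],0],[[-28,130,0],[32.4,-1.8,0],0],[[-36,160,0],[38.9,-2.2,0],0],[[-44,190,0],[45.4,-2.5,0],0],[[-52,220,0],[51.9,-2.9,0],0]]'
python3 -m jog '[[[-6,20,0],[6.5,-0.4,0],0],[[-12,40,-10],[13,-0.7,0],0],[[-20,60,-25],[19.5,-1.1,0],0],[[-28,80,-40],[26,-1.4,0],0],[[-36,100,-60],[32.4,-1.8,0],0],[[-40,115,-75],[37.9,-2.1,0],0],[[-40,121,-90],[37.9,-2.1,0],0],[[-40,121,-100],[37.9,-2.1,0],0]]'
python3 -m jog '[[[0,0,0],[0,0,0],0],[[0,0,0],[0,0,0],0],[[0,0,0],[0,0,0],0],[[0,0,0],[0,0,0],0],[[0,0,0],[0,0,0],0],[[0,0,0],[0,0,0],0],[[0,0,0],[0,0,0],0],[[0,0,0],[0,0,0],0]]'
python3 - <<'E'
from b import *
p=capture("wrist");save(p,"w10");W=cloud(p)
Q=near(W,572,354,40,104,122);print(len(Q),Q.mean(0),(Q.min(0)+Q.max(0))/2)
Q=near(W,572,354,35,24,75);print(len(Q),Q.min(0),Q.max(0))
E
```

```text
time_s: 41.35
eef_pos: [607.6, 155.4, 250.1]
ee_rot: [-0.103, 0.719, 0.678, 0.109]
force: [-0.1, 0.2, -0.1]
grip_width: 0.997
time_s: 42.02
eef_pos: [567.3, 275.9, 147.8]
ee_rot: [-0.318, 0.646, 0.609, 0.333]
force: [0.2, -0.1, 0.0]
grip_width: 0.999
time_s: 42.68
eef_pos: [567.9, 276.0, 150.8]
ee_rot: [-0.317, 0.645, 0.609, 0.336]
force: [0.5, -0.2, -0.4]
grip_width: 1.001
[567.94734405 275.96792149 150.78295109] [-0.064  0.624  1.592  1.057  1.224 -0.555]
[[ 0.032  0.998  0.046]
 [ 0.573 -0.056  0.818]
 [ 0.819  0.    -0.574]]
1236 [569.36529269 353.14700363 110.93239568] [569.34024562 355.13080153 108.84538156]
1506 [544.47728295 329.74404831  24.0098196 ] [593.68946634 353.69898508  74.95327407]
```

View pics/w10.png

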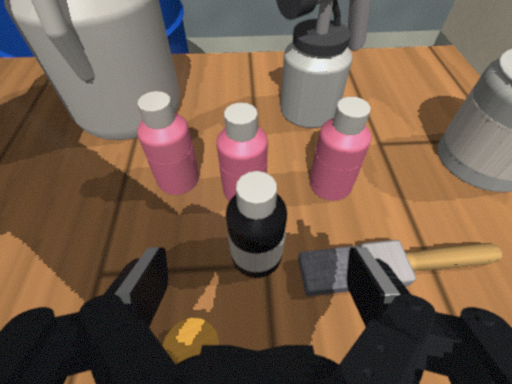

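```bash
python3 -m jog '[[[0,0,-8],[0,0,0],0],[[-0.5,0,-20],[0,0,0],0],[[-1,0,-33],[0,0,0],0],[[-1,0,-43],[0,0,0],0],[[-1,0,-47],[0,0,0],0],[[-1,0,-47],[0,0,0],0],[[-1,0,-47],[0,0,0],0],[[-1,0,-47],[0,0,0],0]]' 60
python3 -m jog '[[[0.5,8,-5.6],[0,0,0],0],[[1,20,-14],[0,0,0],0],[[2,34,-24],[0,0,0],0],[[2.7,48,-34],[0,0,0],0],[[3.4,60,-42],[0,0,0],0],[[3.8,68,-48],[0,0,0],0],[[4,73,-51.5],[0,0,0],0],[[4,73.5,-51.7],[0,0,0],0]]'
python3 -m jog '[[[0,0,0],[0,0,0],0],[[0,0,0],[0,0,0],0.3],[[0,0,0],[0,0,0],0.6],[[0,0,0],[0,0,0],1],[[0,0,0],[0,0,0],1],[[0,0,0],[0,0,0],1],[[0,0,0],[0,0,0],1],[[0,0,0],[0,0,0],1]]'
```

```text
time_s: 43.4
eef_pos: [567.1, 276.0, 104.0]
ee_rot: [-0.317, 0.644, 0.609, 0.336]
force: [0.2, -0.0, -0.7]
grip_width: 1.0
time_s: 44.07
eef_pos: [570.3, 350.5, 51.1]
ee_rot: [-0.318, 0.644, 0.61, 0.335]
force: [0.4, -0.1, -0.4]
grip_width: 0.997
time_s: 44.73
eef_pos: [571.5, 349.2, 52.6]
ee_rot: [-0.317, 0.645, 0.609, 0.336]
force: [1.1, -3.7, 5.5]
grip_width: 0.563
```

```bash
python3 -m jog '[[[0,0,5],[0,0,0],1],[[0,0,20],[0,0,0],1],[[0,0,40],[0,0,0],1],[[0,0,65],[0,0,0],1],[[0,0,95],[0,0,0],1],[[0,0,125],[0,0,0],1],[[0,0,155],[0,0,0],1],[[0,0,180],[0,0,0],1]]'
python3 -m jog '[[[3,-12,5],[-6.5,0.4,0],1],[[8,-30,10],[-13,0.7,0],1],[[14,-50,15],[-19.5,1.1,0],1],[[20,-72,18],[-26,1.4,0],1],[[26,-95,20],[-32.4,1.8,0],1],[[32,-120,20],[-38.9,2.2,0],1],[[38,-145,20],[-45.4,2.5,0],1],[[45,-170,20],[-51.9,2.9,0],1]]'
python3 -m jog '[[[6,-28,0],[-6.5,0.4,0],1],[[12,-58,0],[-13,0.7,0],1],[[19,-90,0],[-19.5,1.1,0],1],[[26,-125,0],[-26,1.4,0],1],[[34,-160,0],[-32.4,1.8,0],1],[[41,-192,0],[-37.9,2.1,0],1],[[46,-214,0],[-37.9,2.1,0],1],[[46,-222,0],[-37.9,2.1,0],1]]'
python3 -m jog '[[[0,0,0],[0,0,0],1],[[0,0,0],[0,0,0],1],[[0,0,-10],[0,0,0],1],[[0,0,-30],[0,0,0],1],[[0,0,-50],[0,0,0],1],[[0,0,-65],[0,0,0],1],[[0,0,-70],[0,0,0],1],[[0,0,-70],[0,0,0],1]]'
python3 -m jog '[[[0,0,0],[0,0,0],1],[[0,0,0],[0,0,0],1],[[0,0,0],[0,0,0],1],[[0,0,0],[0,0,0],1],[[0,0,0],[0,0,0],1],[[0,0,0],[0,0,0],1],[[0,0,0],[0,0,0],1],[[0,0,0],[0,0,0],1]]'
python3 - <<'E'
from b import *
E
```

```text
time_s: 45.4
eef_pos: [570.4, 349.6, 233.6]
ee_rot: [-0.317, 0.645, 0.61, 0.335]
force: [0.2, 0.1, -1.2]
grip_width: 0.562
time_s: 46.07
eef_pos: [615.8, 178.3, 252.3]
ee_rot: [-0.016, 0.727, 0.687, 0.017]
force: [0.1, 0.6, -3.1]
grip_width: 0.564
time_s: 46.73
eef_pos: [661.8, -44.7, 250.3]
ee_rot: [0.206, 0.693, 0.655, -0.219]
force: [-0.0, 0.3, -2.2]
grip_width: 0.564
time_s: 47.4
eef_pos: [661.4, -41.9, 180.4]
ee_rot: [0.206, 0.693, 0.656, -0.219]
force: [-0.2, 0.1, -1.5]
grip_width: 0.567
time_s: 48.07
eef_pos: [661.9, -42.5, 182.0]
ee_rot: [0.207, 0.693, 0.655, -0.218]
force: [0.6, -0.6, -2.4]
grip_width: 0.56
[661.89645608 -42.53591378 181.95772034] [-0.034  0.738  1.117 -0.627  1.351  0.184]
[[ 0.046  0.998 -0.031]
 [ 0.818 -0.056 -0.572]
 [-0.573  0.001 -0.82 ]]
```

Next I'll lower to about 93.5, release and retreat.

```bash
python3 -m jog '[[[0.5,-0.5,-15],[0,0,0],1],[[0.5,-0.5,-33],[0,0,0],1],[[0.5,-0.5,-50],[0,0,0],1],[[0.5,-0.5,-64],[0,0,0],1],[[0.5,-0.5,-74],[0,0,0],1],[[0.5,-0.5,-80],[0,0,0],1],[[0.5,-0.5,-84],[0,0,0],1],[[0.5,-0.5,-86.5],[0,0,0],1]]'
python3 -m jog '[[[0,0,0],[0,0,0],1],[[0,0,-1],[0,0,0],1],[[0,0,-2],[0,0,0],1],[[0,0,-3],[0,0,0],1],[[0,0,-3],[0,0,0],1],[[0,0,-3],[0,0,0],1],[[0,0,-3],[0,0,0],1],[[0,0,-3],[0,0,0],1]]'
python3 -m jog '[[[0,0,0],[0,0,0],0.8],[[0,0,0],[0,0,0],0.4],[[0,0,0],[0,0,0],0],[[0,0,0],[0,0,0],0],[[0,0,0],[0,0,0],0],[[0,0,0],[0,0,0],0],[[0.5,9,13],[0,0,0],0],[[1,20,28],[0,0,0],0]]'
python3 -m jog '[[[1,17,25],[0,0,0],0],[[2,35,50],[0,0,0],0],[[3,52,75],[0,0,0],0],[[4,70,100],[0,0,0],0],[[4,80,130],[0,0,0],0],[[4,90,160],[0,0,0],0],[[4,90,180],[0,0,0],0],[[4,90,180],[0,0,0],0]]'
python3 - <<'E'
from c import *
for n in("scene","wrist"):
    p=capture(n);W=cloud(p); bott(W,-260,60,n)
    Q=near(W,440,49,45,155,170)
    if len(Q): print("lid",len(Q),(Q.min(0)+Q.max(0))/2,np.median(Q[:,2]),"knob",near(W,440,49,45,178,195).mean(0))
    if n=="scene":
        save(p,"s11",(130,90,400,320))
        for q,b in(("tin",(517,271)),("jar",(527,-478)),("brush",(699,336))): print(q,[np.nanmedian(W[d["region"]],0).round() for d in cut_out(p,q) if d["p"]>.5])
E
```

```text
time_s: 48.73
eef_pos: [662.6, -43.0, 95.3]
ee_rot: [0.207, 0.693, 0.655, -0.218]
force: [-0.4, -0.2, -1.0]
grip_width: 0.561
time_s: 49.4
eef_pos: [662.8, -43.0, 94.7]
ee_rot: [0.208, 0.693, 0.655, -0.218]
force: [-3.5, 2.5, 8.2]
grip_width: 0.566
time_s: 50.07
eef_pos: [662.8, -23.4, 119.6]
ee_rot: [0.206, 0.693, 0.655, -0.219]
force: [-0.1, 0.1, 0.6]
grip_width: 1.0
time_s: 50.73
eef_pos: [668.1, 67.6, 305.7]
ee_rot: [0.209, 0.694, 0.655, -0.215]
force: [0.1, 0.2, 0.5]
grip_width: 1.001
scene 1147
   -230 26 x [-11.8  23.1] zmax 112.3
   -220 42 x [-16.2  23.1] zmax 111.6
   -210 45 x [-15.7  22.7] zmax 111.3
   -200 41 x [-15.4  23.3] zmax 112.3
   -190 42 x [-16.  24.] zmax 112.4
   -180 51 x [-18.2  22.7] zmax 112.7
   -170 48 x [-16.6  22.7] zmax 111.7
   -160 50 x [-16.4  23.7] zmax 112.0
   -150 79 x [-22.8  21.7] zmax 110.4
   -140 30 x [-15.3  12.5] zmax 102.3
   -130 29 x [-12.8  13.4] zmax 101.8
   -120 50 x [-13.5  13.1] zmax 101.0
   -100 20 x [-7.4 24.1] zmax 111.2
   -90 53 x [-19.1  22.3] zmax 111.6
   -80 51 x [-14.4  23.2] zmax 111.6
   -70 56 x [-17.2  22.5] zmax
[... 873 characters left out ...]
0.7] zmax 103.1
   -130 97 x [-21.2   7.5] zmax 100.3
   -120 141 x [-19.6   7.3] zmax 99.9
   -100 36 x [-24.   17.3] zmax 110.3
   -90 200 x [-28.8  16.8] zmax 110.5
   -80 203 x [-29.3  17.3] zmax 110.6
   -70 229 x [-29.3  17.5] zmax 110.8
   -60 245 x [-29.6  16.8] zmax 111.0
   -50 267 x [-29.  18.] zmax 110.9
   -40 286 x [-29.7  16.9] zmax 110.7
   -30 304 x [-29.1  17.3] zmax 110.6
   -20 511 x [-29.4  17.1] zmax 110.1
   -10 446 x [-26.   11.5] zmax 104.9
   0 224 x [-20.1   7.9] zmax 100.6
   10 535 x [-19.6   7.6] zmax 100.4
lid 898 [453.0520903   41.08850558 159.64903018] 162.12112354364191 knob [nan nan nan]<stdin>:5: RuntimeWarning: Mean of empty slice.
  ret = um.true_divide(
```

View pics/s11.png

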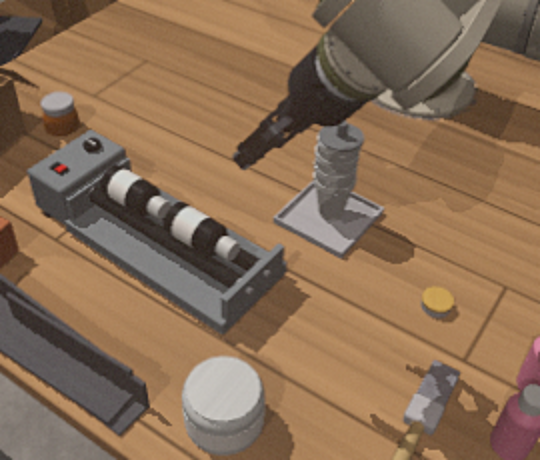

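The picture shows both bottles end to end in the groove at (140,195) and (205,235), the lidded stack at (338,170), and the bystanders undisturbed. I'll check the lid once more before handing in.

```bash
python3 -m jog '[[[0,15,20],[0,0,0],0],[[0,30,40],[0,0,0],0],[[0,50,40],[0,0,0],0],[[0,70,40],[0,0,0],0],[[0,90,40],[0,0,0],0],[[0,100,40],[0,0,0],0],[[0,100,40],[0,0,0],0],[[0,100,40],[0,0,0],0]]'
python3 - <<'E'
from m import *
for n in("scene","top"):
    p=capture(n);W=cloud(p)
    Q=near(W,440,49,45,157,170);print(n,len(Q),(Q.min(0)+Q.max(0))/2,np.median(Q[:,2]))
    if len(Q)>20: print(np.linalg.lstsq(np.c_[Q[:,:2]-[440,49],np.ones(len(Q))],Q[:,2],rcond=None)[0].round(3))
    K=near(W,440,49,45,174,195); print("knob",len(K),K.mean(0) if len(K) else None)
    T=near(W,517,271,40,12,26); print("tin",len(T),T.mean(0) if len(T) else None)
E
```

```text
time_s: 51.65
eef_pos: [667.5, 166.9, 339.2]
ee_rot: [0.206, 0.693, 0.656, -0.219]
force: [-0.2, -0.6, -0.8]
grip_width: 0.999
scene 120 [439.82975701  38.87022093 163.4749442 ] 162.5004773802371
[-3.40000e-02  7.40000e-02  1.63531e+02]
knob 23 [441.25282105  51.02098693 182.90332408]
tin 161 [518.43898651 271.78249104  16.05461567]
top 414 [437.46632686  50.37281237 163.33364371] 163.186185096081
[-3.00000e-03  1.20000e-02  1.63265e+02]
knob 25 [438.69404316  51.68882674 187.00416878]
tin 153 [515.53019385 270.43821808  18.01892115]
```

```bash
python3 -c "
from rig import ctrl
print(ctrl.finish_job())"
```

```text
the job is handed in; nothing more can be done
None
```

The job is handed in, at about 52 s on the robot's clock; no verdict was reported.

- **Cups and lid:** All four cups that were present are nested upright in the drip tray. The grey lid is on the top cup. In the last top view its disc was at height 163 mm, with a tilt of about 0.012 rad, and its centre within about 2 mm of the stack axis.
- **Bottles:** Both black bottles lie end to end in the roller groove. Their body tops are at about 111 mm, which puts the axis at about 86 mm. They span about y -230 to -112 and -95 to +18, between end plates at about -253 and +46.
- **Other things:** The tin, jar and brush had not moved in the final views. I did not touch the pink bottles.

**Checks that disagreed:**
- The wrist camera places things 3–6 mm lower in x than the fixed cameras do. It showed the bottles and the rollers shifted alike, so I took this as a calibration offset.
- The last scene view gave a skewed lid reading (centre y 38.9 mm, slope 0.07), apparently because the arm blocked part of the lid. I relied on the clear top view instead.
- Setting down the first cup pressed the wrist with about 40 N for a moment; the wrist limit is 120 N.

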